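# Weigh two brass dies on the hanging scale

## Task

Weigh the two brass dies in the pan. Press the red key on the sloping console until it latches, which locks the scale and lets the blue key pop up; then, with red still down, hang the pan by its bail on both prongs of the scale's hook and let go; then press the green key until it latches and red pops up, to take the reading. Keep the dies in the pan, do not tip it, and leave the other things on the bench where they are.

Things in the scene. Friction and masses are not known exactly. Their poses are not given: they have to be found in the camera images.
- console: grey desk console, 140 mm wide (y), 147 mm deep, 146 mm high. Origin under it on the bench; x to its back, z up. Its front face slopes 40 degrees from level, rising to the back; three keys in a row across it, 44 mm apart, in any colour order. A dark visor stands 45 mm out square to the face, along the full width, 36 mm up the slope from the key centres: reach keys only with the tool about square to the face.
- key_red_top (a point): red key, cap 28 mm wide, 30 mm up the slope, 17 mm proud of the face when up, 7 mm when latched down. Point: middle of the cap's top, moves with the key. Axes are the console's: the key goes in along (sin 40, 0, -cos 40), i.e. forward and down, 40 degrees from vertical. Locks the scale. Up at the start.
- key_green_top (a point): green key, cap 28 mm wide, 30 mm up the slope, 17 mm proud of the face when up, 7 mm when latched down. Point: middle of the cap's top, moves with the key. Axes are the console's: the key goes in along (sin 40, 0, -cos 40), i.e. forward and down, 40 degrees from vertical. Takes the reading. Up at the start.
- key_blue_top (a point): blue key, cap 28 mm wide, 30 mm up the slope, 17 mm proud of the face when up, 7 mm when latched down. Point: middle of the cap's top, moves with the key. Axes are the console's: the key goes in along (sin 40, 0, -cos 40), i.e. forward and down, 40 degrees from vertical. Stand-by. Latched down at the start.
- key_red (a joint): travel of the red key in m: 0 up, 0.010 fully down. The keys are interlocked: one is always latched down; pressing another all the way in latches it and makes the latched one rise. It takes about 4 N at first, less past half way, then snaps over and stays, against a hard stop.
- key_green (a joint): travel of the green key in m: 0 up, 0.010 fully down. The keys are interlocked: one is always latched down; pressing another all the way in latches it and makes the latched one rise. It takes about 4 N at first, less past half way, then snaps over and stays, against a hard stop.
- key_blue (a joint): travel of the blue key in m: -0.010 up, 0 fully down. The keys are interlocked: one is always latched down; pressing another all the way in latches it and makes the latched one rise. It takes about 4 N at first, less past half way, then snaps over and stays, against a hard stop.
- scale: fixed hanging scale. Origin on the bench, x to its back, z up. Dark base plate 165 x 110 x 12 mm (90 mm before the origin to 75 behind), pillar, blue head 100 mm wide (front 34 mm behind the origin, top 211 mm above the bench), two steel prongs 8 mm thick, 36 mm each side of the middle, reaching out along -x.
- hook_seat (a point): midway between the two prongs, where the middle of the pan's bar rests when hung: 45 mm before the scale's origin, 190 mm above the bench. Axes as the scale's; a hung bar lies along y. In front the prong tips (23 mm before it) rise to 17 mm above this point, behind it a shoulder to 7 mm above it; the dip between is open from above, about 35 mm wide.
- pan: open aluminium weighing pan, 100 mm (x) x 130 mm (y) x 36 mm, walls and floor 3 mm, with a rigid steel bail: two uprights 8 mm thick 62 mm each side of the middle, and a straight level bar 10 mm thick along y at 135 mm above the pan's underside. Weighs about 0.53 kg with the dies. Origin: middle of the underside.
- pan_grip (a point): middle of the bail's bar, 135 mm above the pan's underside: a wooden grip 16 mm thick and 44 mm long along the pan's y, to be pinched from above with the fingers closing along the pan's x. It goes between the prongs when hung, the uprights outside them: bring the pan to the hook from its front, the bar just above the tips, the pan below the prongs, then lower it.
- die_a: brass die block 30 x 42 x 12 mm lying in the pan, on the -y side. Origin: middle of the underside.
- die_b: brass die block 34 x 50 x 12 mm lying in the pan, on the +y side. Origin: middle of the underside.
- clip_clamp: bystander: blue clip clamp 22 x 83 x 28 mm, lying on the bench in front of the console.
- felt_brush: bystander: wooden felt brush 41 x 130 x 36 mm, behind, between scale and console.
- jar: bystander: glass jar with orange lid, 64 mm across, 72 mm high.
- thread_spool: bystander: white thread spool 33 mm across, 58 mm high.
- pin_tin: bystander: round blue tin 62 mm across, 27 mm high, left of the scale.

How it is judged:
By the outcome, as a careful person would: the job done as asked, in the order asked, and still so for the second after the job is handed in, with the robot touching nothing.
It also fails if it takes over 58 s, if anything falls off the work surface, if the arm or the gripper's body presses on something with over 40 N, if the wrist force passes 120 N, or if a joint passes its speed limit or range.

## Robot

A 7-joint arm with a two-finger parallel gripper is mounted at the origin on a cart in front of the work surface, level with it; the furniture and walls round the work are solid. World frame = base frame: x ahead of the robot, y to its left, z up, the work surface at z = 0. Lengths are in m, angles in rad, forces in N, time in s.
With the tool pointing down it reaches from about 0.4 to 0.925 m from the base axis. Payload 5.6 kg.
Tool frame: the origin (TCP) lies at the very end of the fingers, on their centre line; the grasp point (between the pads) lies 19 mm behind it; z points along the fingers, y is the line along which they close (so a half turn about z gives the same grasp; the last joint's range is limited). The gripper opens to 85 mm and grips with 20 to 120 N. Pads are 22 mm wide; open, the fingers measure 114 mm over their backs; the gripper's body (76 mm by 85 mm) begins 54 mm behind the grasp point. The pads swing forward as they close: fully open they stand 13 mm farther back than shut.
Start: joints at [-1.369, 0.468, -0.012, 1.603, 0.006, 1.071, -0.056], TCP at [0.158, 0.631, 0.231] pointing down, gripper open.
Joint ranges: [-2.53, 2.53], [-0.31, 2.02], [-1.57, 1.55], [0.28, 2.44], [-1.29, 4.43], [0.15, 1.84], [-2.92, 2.92]. Speed limits (rad/s): [2.57, 2.57, 3.14, 3.14, 3.14, 3.14, 3.14].

## Interface

Orientations are given as a rotation vector (axis times angle).
In Python, from bench import get_state, get_image, finish_job, look_for, silhouettes, spot_point gives the robot as it stands.
- The arm moves only by the tool move_arm, never from a script. Its argument "motion" is a list that holds one entry, the list of rows, each a list of 4 numbers: the shift along the tool's x, y, z normalised to -1 to 1, where 1 is 0.05 m, then the turn about the tool's z normalised to -1 to 1, where 1 is 8 degrees. In form: [[[dx, dy, dz, spin], ...]]. A call has 1 to 5 rows; each row shifts and turns the commanded pose from where the row before left it, along the tool's axes as they then stand; what a row does not reach is not made up. A row lasts 1/10 s, in which the tool goes at most 50 mm and 8.59 degrees, less where a joint would pass 70% of its speed; a pose out of reach is approached as far as the arm can. A call with a number of a shift or a turn outside -1 to 1 is refused whole. A call with a gripper value outside its range is refused whole. "hand" is the opening, from -1 (shut) to 1 (fully open), set as the call begins (left out, the last holds). The fingers move at their own pace and stop on an object; "grip_force" is the grip in N (left out, the last holds). Time passes only in rows, so rows that do not move let the fingers close. It gives the time, the measured TCP pose, the force, the opening and the grip force at its end, in the units of the state.
- get_state(): the state, without advancing time (a new reading comes with each control period).
- get_image(name): name is "scene" or "top" or "wrist"; returns a dict with "frame" (384x512x3 uint8, red, green, blue), "vertical_fov" (degrees; the focal length in pixels is half the picture's height over the tangent of half this angle, whatever the lens; pixels are square), "cx", "cy" (the principal point, pixels), "rvec" (rotation vector, rad) and "tvec" (3), from world to camera coordinates, as OpenCV has them; the wrist camera has in their place "T_tool_cam" (4x4, takes a point from camera to tool coordinates, whose origin is the TCP and whose axes are the flange's). Camera axes: x right, y down, z forward; pixel columns grow to the right and rows downward; lengths in m; the calibration is good to about 2 mm. A picture is of the moment at which its call begins: read the wrist's pose just before it. There is no depth.
- finish_job(): hands the job in; it is judged then, once.
Trained networks look in a picture, given as the dict that the camera call returned (one of the last four; its "shot" number tells which), for a name from the list of things; names that differ only in an ending like _2 or _b are one class to them, and where a whole thing is asked for, a point or a joint stands for the part that bears it (a point fixed in the world has none). Each returns a list of dicts, best first, with "conf" (0 to 1); they miss things now and then, are a little off and sometimes report something else, mostly with a low value. They report only what shows in the picture. A call takes as long as a camera call.
- look_for(thing, picture): "bbox" ([centre column, centre row, width, height] in pixels, round what is visible of it).
- silhouettes(thing, picture): "mask" (384x512 bool, what is visible of it) and "bbox" ([centre column, centre row, width, height] in pixels, round what is visible of it).
- spot_point(thing, picture): "uv" ([column, row] in pixels: a listed point, or the origin of a listed thing).
The state is a dict: "time_s": time; "joint_pos": joint angles; "joint_vel": joint speeds; "tau": joint torques, N m; "position": TCP position; "orientation": TCP orientation; "ft_force": force on the tool from outside, world axes, zero at the start; "moment": the same for the moment, N m; "grip_width": opening from 0.0 (shut) to 1.0 (fully open); "grasp_force": force on a finger pad.
Only numpy, scipy, OpenCV 4.12 (cv2) and the standard library are available. Lean on these libraries where they do the work, as an engineer would, in place of code of your own. Each camera call takes 0.05 s, during which the arm holds its last target. There are 200 camera calls.

## Working session

There is one attempt and no reset: what is moved stays moved. The work goes in short steps, Python scripts to look and compute and a tool call to move; the robot and the scene stay as the last step left them, time stands still between calls to the robot, and variables do not carry over. Pictures are saved under pics/ and viewed, at most 12 in all, crops included, and the job is handed in when it is done.

Besides the shell and the picture viewer there is one more tool, called after ">>>" by a JSON object that holds its "method" and its "body", one argument or row to a line. move_arm: Moves the arm, as the interface text tells. Its arguments: {"type":"object","properties":{"motion":{"type":"array","items":{"type":"array","items":{"type":"array","items":{"type":"number","minimum":-1,"maximum":1}}}},"hand":{"type":"number"},"grip_force":{"type":"number"}},"required":["motion"]}

```bash
mkdir -p pics; ls
cat > h.py <<'E'
import numpy as np, cv2
from scipy.spatial.transform import Rotation as R
from bench import *
def cam(p):
    f=192/np.tan(np.radians(p["vertical_fov"])/2)
    K=np.array([[f,0,p["cx"]],[0,f,p["cy"]],[0,0,1.]])
    if "T_tool_cam" in p:
        s=p["st"]; T=np.eye(4); T[:3,:3]=R.from_rotvec(s["orientation"]).as_matrix(); T[:3,3]=s["position"]
        M=np.linalg.inv(T@np.array(p["T_tool_cam"]))
    else:
        M=np.eye(4); M[:3,:3]=R.from_rotvec(np.ravel(p["rvec"])).as_matrix(); M[:3,3]=np.ravel(p["tvec"])
    return K,M
def shot(n):
    s=get_state(); p=get_image(n); p["st"]=s; return p
def ray(p,uv):
    K,M=cam(p); d=M[:3,:3].T@np.linalg.solve(K,[uv[0],uv[1],1]); o=-M[:3,:3].T@M[:3,3]
    return o,d/np.linalg.norm(d)
def atz(p,uv,z):
    o,d=ray(p,uv); return o+d*(z-o[2])/d[2]
def tri(obs):
    A=np.zeros((3,3));b=np.zeros(3)
    for p,uv in obs:
        o,d=ray(p,uv);Q=np.eye(3)-np.outer(d,d);A+=Q;b+=Q@o
    x=np.linalg.solve(A,b); return x,[round(float(np.linalg.norm(proj(p,x)-uv)),1) for p,uv in obs]
def proj(p,X):
    K,M=cam(p); c=K@(M[:3,:3]@X+M[:3,3]); return c[:2]/c[2]
def save(p,f): cv2.imwrite("pics/"+f,p["frame"][:,:,::-1])
E
python3 - <<'E'
from h import *
np.set_printoptions(precision=4,suppress=True)
P={n:shot(n) for n in("scene","top","wrist")}
print({k:v for k,v in P["top"]["st"].items()})
for n,p in P.items(): print(n,p["vertical_fov"],ray(p,(256,192)))
cv2.imwrite("pics/a.png",cv2.resize(np.hstack([P["scene"]["frame"],P["top"]["frame"]])[:,:,::-1],(800,300),interpolation=cv2.INTER_AREA))
save(P["top"],"top.png");save(P["scene"],"scene.png")
for t in "console key_red_top key_green_top key_blue_top scale hook_seat pan pan_grip die_a die_b clip_clamp felt_brush jar thread_spool pin_tin".split():
    ob=[]
    for n,p in P.items():
        r=spot_point(t,p)
        for q in r[:2]: print(t,n,np.round(q["uv"],1),round(q["conf"],2), atz(p,q["uv"],0)[:2] )
        if r and r[0]["conf"]>.4: ob.append((p,np.array(r[0]["uv"])))
    if len(ob)>1: print("   TRI",tri(ob))
E
```

```text
pics
{'time_s': 0.05, 'joint_pos': array([-1.369 ,  0.4684, -0.0116,  1.6036,  0.006 ,  1.0714, -0.0563]), 'joint_vel': array([-0.0018, -0.0027,  0.0002,  0.0006, -0.0009,  0.0012, -0.0004]), 'tau': array([  0.001 , -53.4004,   0.0216, -25.2246,   0.0115,   0.0041,
         0.    ]), 'position': array([0.1574, 0.6301, 0.2303]), 'orientation': array([-0.3837, -3.118 ,  0.0028]), 'ft_force': array([-0.7612,  0.3058, -0.1103]), 'moment': array([-0.0548,  0.0046, -0.0321]), 'grasp_force': 0.0, 'grip_width': 0.9988845567649678}
scene 53.402560267312744 (array([ 0.0291, -0.3585,  0.5458]), array([ 0.6365,  0.6161, -0.464 ]))
top 50.85779604462865 (array([0.4679, 0.1597, 1.1241]), array([ 0.1357, -0.0164, -0.9906]))
wrist 64.50072387386105 (array([0.0793, 0.6511, 0.3736]), array([ 0.2857, -0.0746, -0.9554]))
console scene [383.  277.7] 0.66 [ 0.6781 -0.1092]
console top [345.4 170.1] 0.57 [ 0.6844 -0.1124]
console top [338.5 177.7] 0.41 [ 0.6625 -0.0923]
   TRI (array([ 0.6829, -0.1103, -0.0018]), [1.4, 1.1])
key_red_top scene [386.2 247. ] 0.63 [ 0.7866 -0.0612]
key_red_top top [351.2 176.
[... 1949 characters left out ...]
lt_brush top [273.9 151.5] 0.61 [0.7381 0.0898]
felt_brush top [368.3 171.1] 0.3 [ 0.6815 -0.1774]
   TRI (array([0.7388, 0.0868, 0.0102]), [1.9, 1.7])
jar scene [283.7 237.6] 0.93 [0.6476 0.1448]
jar scene [384.8 245.3] 0.42 [ 0.7907 -0.0554]
jar top [258.1 183. ] 0.8 [0.6474 0.1351]
   TRI (array([0.6442, 0.1376, 0.0056]), [1.4, 1.2])
thread_spool scene [300.3 245.9] 0.69 [0.6482 0.0926]
thread_spool scene [247.1 238.5] 0.25 [0.5819 0.2089]
thread_spool top [275.9 183.3] 0.61 [0.6466 0.0849]
   TRI (array([0.6442, 0.0869, 0.0052]), [0.9, 0.8])
pin_tin scene [177.  209.3] 0.63 [0.548  0.4567]
pin_tin top [145.8 216.9] 0.55 [0.5521 0.4479]
   TRI (array([0.5485, 0.4497, 0.0027]), [1.5, 1.5])
```

View pics/top.png

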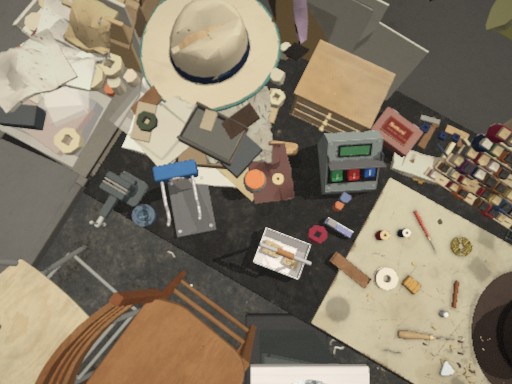

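View pics/scene.png

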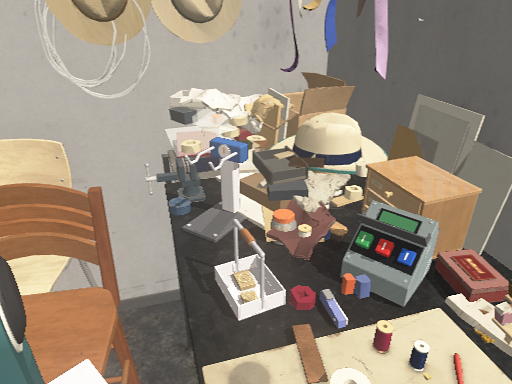

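The console sits at right (green, red, blue from left at (364,240), (384,247), (407,257) in the scene view). The pan is at (250,280), and the scale's blue head is at (228,150). I'll go to the console first.

>>> {"method": "move_arm", "body": {
  "motion": [
    [[-0.65, -0.67, -0.02, 0], [-0.65, -0.67, -0.02, 0], [-0.65, -0.67, -0.02, 0], [-0.65, -0.67, -0.02, 0], [-0.65, -0.67, -0.02, 0]]
  ],
  "hand": -1
}}

```text
time_s: 2.9
position: [0.2754, 0.4271, 0.2365]
orientation: [0.383, 3.118, 0.001]
ft_force: [0.6, 0.0, -0.2]
grip_width: 0.144
grasp_force: 0.0
```

>>> {"method": "move_arm", "body": {
  "motion": [
    [[-0.65, -0.67, -0.02, 0], [-0.65, -0.67, -0.02, 0], [-0.65, -0.67, -0.02, 0], [-0.65, -0.67, -0.02, 0], [-0.65, -0.67, -0.02, 0]]
  ]
}}

```text
time_s: 3.4
position: [0.3924, 0.2252, 0.2418]
orientation: [0.383, 3.117, 0.002]
ft_force: [1.4, 0.9, 0.1]
grip_width: -0.0
grasp_force: 0.0
```

>>> {"method": "move_arm", "body": {
  "motion": [
    [[-0.65, -0.67, -0.02, 0], [-0.65, -0.67, -0.02, 0], [-0.65, -0.67, -0.02, 0], [-0.65, -0.67, -0.02, 0], [-0.65, -0.67, -0.02, 0]]
  ]
}}

```text
time_s: 3.9
position: [0.5095, 0.0233, 0.2468]
orientation: [0.383, 3.117, 0.001]
ft_force: [1.0, 1.2, -0.0]
grip_width: -0.001
grasp_force: 0.0
```

>>> {"method": "move_arm", "body": {
  "motion": [
    [[-0.65, -0.67, -0.02, 0], [-0.65, -0.67, -0.02, 0], [-0.65, -0.67, -0.02, 0], [0, 0, 0, -1], [0, 0, 0, -1]]
  ]
}}

```text
time_s: 4.4
position: [0.5792, -0.0982, 0.249]
orientation: [0.058, -3.141, 0.001]
ft_force: [0.2, 0.7, -0.1]
grip_width: -0.003
grasp_force: 0.0
```

>>> {"method": "move_arm", "body": {
  "motion": [
    [[0, 0, 0, -0.54], [0, 0, 0, 0]]
  ]
}}

```text
time_s: 4.6
position: [0.579, -0.0964, 0.2493]
orientation: [-0.172, 3.137, 0.0]
ft_force: [0.8, 0.9, -0.0]
grip_width: -0.003
grasp_force: 0.0
```

Run:
```python
from h import *
np.set_printoptions(precision=4,suppress=True)
P={n:shot(n) for n in("scene","top","wrist")}
save(P["wrist"],"w1.png")
c,s=np.cos(np.radians(40)),np.sin(np.radians(40))
for t in "key_red_top key_green_top key_blue_top console clip_clamp".split():
    ob=[]
    for n,p in P.items():
        r=spot_point(t,p)
        for q in r[:1]: print(t,n,np.round(q["uv"],1),round(q["conf"],2),atz(p,q["uv"],.094 if 'key' in t else 0))
        if r and r[0]["conf"]>.4: ob.append((p,np.array(r[0]["uv"])))
    if len(ob)>1: print("   TRI",tri(ob))
```

```text
key_red_top scene [385.6 244.4] 0.61 [ 0.6635 -0.1073  0.094 ]
key_red_top top [355.4 177.1] 0.69 [ 0.6478 -0.1151  0.094 ]
key_red_top wrist [238.4 246.3] 0.59 [ 0.6543 -0.1064  0.094 ]
   TRI (array([ 0.6474, -0.1106,  0.1054]), [1.6, 0.8, 4.2])
key_green_top scene [364.  240.2] 0.75 [ 0.6468 -0.0681  0.094 ]
key_green_top top [336.3 175.6] 0.65 [ 0.6518 -0.0656  0.094 ]
key_green_top wrist [281.3 247.3] 0.95 [ 0.6504 -0.0598  0.094 ]
   TRI (array([ 0.652 , -0.0637,  0.0912]), [1.1, 1.0, 3.9])
key_blue_top scene [406.8 255.3] 0.57 [ 0.6582 -0.1542  0.094 ]
key_blue_top top [271.3 147.7] 0.66 [0.7256 0.1024 0.094 ]
key_blue_top wrist [194.2 244.5] 0.76 [ 0.6573 -0.1544  0.094 ]
   TRI (array([ 0.7354, -0.064 ,  0.0145]), [29.2, 57.7, 77.8])
console scene [250.8 293.6] 0.74 [0.4478 0.0638 0.    ]
console top [342.8 170.2] 0.83 [ 0.6841 -0.105   0.    ]
console wrist [239.7 229.1] 0.87 [ 0.6763 -0.108   0.    ]
   TRI (array([ 0.5677, -0.0505,  0.0902]), [92.5, 39.7, 82.3])
clip_clamp scene [333.3 308.9] 0.74 [ 0.5275 -0.0828  0.    ]
clip_clamp top [339.2 229.8] 0.52 [ 0.5156 -0.0903  0.    ]
clip_clamp wrist [268.6 114.9] 0.75 [ 0.5178 -0.0863  0.    ]
   TRI (array([ 0.5164, -0.0877,  0.0116]), [0.6, 0.5, 1.0])
```

View pics/w1.png

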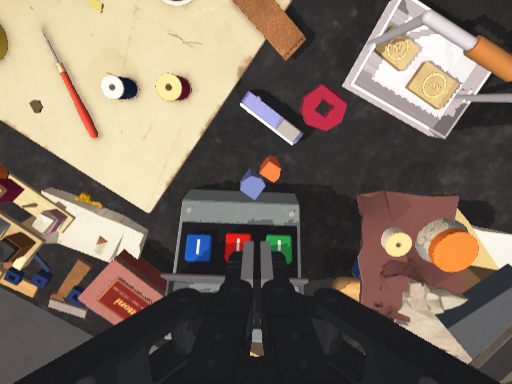

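Run:
```python
from h import *
np.set_printoptions(precision=4,suppress=True)
P={n:shot(n) for n in("scene","wrist")}
D={}
for n,p in P.items():
    hsv=cv2.cvtColor(p["frame"],cv2.COLOR_RGB2HSV)
    for k,(lo,hi),uv in (("red",(-8,8),[(385,245),(238,244)]),("green",(50,80),[(364,240),(281,247)]),("blue",(100,125),[(407,256),(197,248)])):
        uv=uv[n=="wrist"]
        H=hsv[:,:,0].astype(int); H=np.where(H>170,H-180,H)
        m=((H>=lo)&(H<=hi)&(hsv[:,:,1]>150)&(hsv[:,:,2]>60)).astype(np.uint8)
        _,lab,st,ce=cv2.connectedComponentsWithStats(m)
        i=min((j for j in range(1,len(st)) if st[j,4]>20),key=lambda j:np.hypot(*(ce[j]-uv)))
        D[n,k]=ce[i]; print(n,k,ce[i],st[i])
w=P["wrist"];sc=P["scene"]
for k in("red","green","blue"):
    print(k,tri([(w,D["wrist",k]),(sc,D["scene",k])]))
# fit model: key point up position X0, yaw
from scipy.optimize import least_squares
c,s=np.cos(np.radians(40)),np.sin(np.radians(40))
def pts(q):
    x,y,z,a=q; ax=np.array([np.cos(a),np.sin(a),0]); ay=np.array([-np.sin(a),np.cos(a),0])
    r=np.array([x,y,z]); return {"red":r,"green":r+.044*ay,"blue":r-.044*ay+.01*(s*ax-c*np.array([0,0,1]))}
def res(q):
    d=pts(q); return np.concatenate([proj(P[n],d[k])-uv for (n,k),uv in D.items() if (n,k)!=("wrist","red")])
f=least_squares(res,[.65,-.11,.095,.11]); print(f.x,np.degrees(f.x[3]),res(f.x).round(1))
# visor ends in wrist, console edges at z guess
for uv in((162,277),(308,280)): print(atz(w,uv,.142))
```

```text
scene red [384.4464 247.4979] [375 238  20  19 233]Traceback (most recent call last):
  File "<stdin>", line 12, in <module>
ValueError: min() iterable argument is empty
```

```bash
cat > fit.py <<'E'
from h import *
np.set_printoptions(precision=4,suppress=True)
P={n:shot(n) for n in("scene","wrist")}
D={}
for n,p in P.items():
    hsv=cv2.cvtColor(p["frame"],cv2.COLOR_RGB2HSV)
    for k,(lo,hi),uv in (("red",(-8,8),[(385,245),(238,244)]),("green",(45,98),[(364,240),(281,247)]),("blue",(100,125),[(407,256),(197,248)])):
        uv=uv[n=="wrist"]
        H=hsv[:,:,0].astype(int); H=np.where(H>170,H-180,H)
        m=((H>=lo)&(H<=hi)&(hsv[:,:,1]>130)&(hsv[:,:,2]>50)).astype(np.uint8)
        _,lab,st,ce=cv2.connectedComponentsWithStats(m)
        J=[j for j in range(1,len(st)) if st[j,4]>20]
        if not J: print(n,k,"none",hsv[uv[1],uv[0]]); continue
        i=min(J,key=lambda j:np.hypot(*(ce[j]-uv)))
        D[n,k]=ce[i]; print(n,k,ce[i],st[i])
w=P["wrist"];sc=P["scene"]
for k in("red","green","blue"):
    if ("wrist",k) in D and ("scene",k) in D: print(k,tri([(w,D["wrist",k]),(sc,D["scene",k])]))
from scipy.optimize import least_squares
c,s=np.cos(np.radians(40)),np.sin(np.radians(40))
def pts(q):
    x,y,z,a=q; ax=np.array([np.cos(a),np.sin(a),0]); ay=np.array([-np.sin(a),np.cos(a),0])
    r=np.array([x,y,z]); return {"red":r,"green":r+.044*ay,"blue":r-.044*ay+.01*(s*ax-c*np.array([0,0,1]))}
def res(q):
    d=pts(q); return np.concatenate([proj(P[n],d[k])-uv for (n,k),uv in D.items() if (n,k)!=("wrist","red")])
f=least_squares(res,[.65,-.11,.095,.11]); print(f.x,np.degrees(f.x[3]),res(f.x).round(1))
for uv in((162,277),(308,280)): print(atz(w,uv,.142))
E
python3 fit.py
```

```text
scene red [384.4232 247.4274] [375 238  20  20 241]
scene green [364.7266 239.3525] [356 231  17  18 139]
scene blue [406.4439 256.7444] [397 248  20  18 223]
wrist red [234.4592 242.8368] [224 233  28  30 429]
wrist green [281.5273 244.981 ] [266 234  26  31 421]
wrist blue [197.8973 247.6369] [184 233  28  29 672]
red (array([ 0.65  , -0.1111,  0.0955]), [0.3, 0.2])
green (array([ 0.6507, -0.063 ,  0.0919]), [3.8, 2.1])
blue (array([ 0.6658, -0.1516,  0.0849]), [0.2, 0.1])
[ 0.6538 -0.1071  0.0932  0.1103] 6.320390582337272 [-1.3 -0.7 -2.3 -0.1 -0.9 -0.4 -3.6  0.6  1.1 -0.1]
[ 0.6694 -0.1747  0.142 ]
[ 0.6573 -0.0367  0.142 ]
```

>>> {"method": "move_arm", "body": {
  "motion": [
    [[-0.17, -0.1, 0.64, 0], [-0.17, -0.1, 0.64, 0], [-0.17, -0.1, 0.64, 0], [-0.17, -0.1, 0.64, 0], [0, 0, 0, 0]]
  ]
}}

```text
time_s: 6.2
position: [0.6125, -0.1123, 0.1167]
orientation: [0.171, -3.129, -0.001]
ft_force: [-0.0, -0.0, 0.1]
grip_width: 0.001
grasp_force: 0.0
```

>>> {"method": "move_arm", "body": {
  "motion": [
    [[-0.167, 0, 0.2, 0], [-0.167, 0, 0.2, 0], [-0.084, 0, 0.1, 0], [0, 0, 0, 0]]
  ]
}}

```text
time_s: 6.6
position: [0.6363, -0.1095, 0.0962]
orientation: [-0.174, 3.136, 0.0]
ft_force: [0.1, -0.2, 0.0]
grip_width: 0.0
grasp_force: 0.0
```

Run:
```python
from h import *
p=shot("wrist"); q=shot("scene"); print(p["st"]["position"])
a=cv2.resize(p["frame"][150:342,160:352],(400,400)); b=cv2.resize(q["frame"][190:310,325:445],(400,400))
cv2.imwrite("pics/w2.png",np.hstack([a,b])[:,:,::-1])
```

```text
[ 0.63634283 -0.10949299  0.09620267]
```

View pics/w2.png

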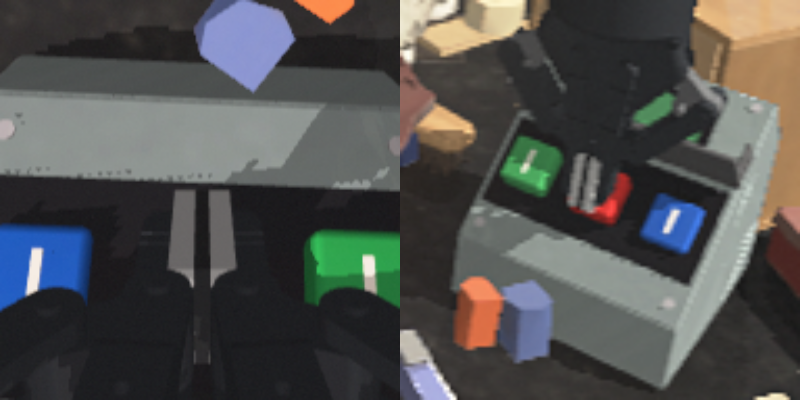

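Fingers are centred on red (wrist crop: fingers at col 200, midway between blue and green). Press along the key axis.

>>> {"method": "move_arm", "body": {
  "motion": [
    [[-0.064, 0, 0.077, 0], [-0.064, 0, 0.077, 0], [-0.032, 0, 0.038, 0], [0, 0, 0, 0]]
  ]
}}

```text
time_s: 7.1
position: [0.6439, -0.1093, 0.0869]
orientation: [-0.172, 3.137, 0.0]
ft_force: [-1.0, -0.4, 3.2]
grip_width: -0.004
grasp_force: 1.1
```

>>> {"method": "move_arm", "body": {
  "motion": [
    [[-0.032, 0, 0.038, 0], [-0.032, 0, 0.038, 0], [0, 0, 0, 0]]
  ]
}}

```text
time_s: 7.4
position: [0.6442, -0.1093, 0.0861]
orientation: [0.171, -3.131, -0.004]
ft_force: [-16.7, 1.9, 29.9]
grip_width: 0.001
grasp_force: 16.8
```

>>> {"method": "move_arm", "body": {
  "motion": [
    [[0.2, 0, -0.24, 0], [0.2, 0, -0.24, 0], [0.2, 0, -0.24, 0], [0.2, 0, -0.24, 0], [0.3, 0, -0.6, 0]]
  ]
}}

```text
time_s: 7.9
position: [0.5902, -0.1144, 0.1597]
orientation: [0.173, -3.133, -0.001]
ft_force: [-0.4, 0.5, 0.7]
grip_width: -0.004
grasp_force: 0.0
```

>>> {"method": "move_arm", "body": {
  "motion": [
    [[0.3, 0.2, -0.8, 0], [0.3, 0.3, -0.8, 0], [0.6, 0.6, -0.6, 0], [0.6, 0.6, 0, 0], [0, 0, 0, 0]]
  ],
  "hand": 0
}}

```text
time_s: 8.4
position: [0.4912, -0.0378, 0.2707]
orientation: [-0.18, 3.136, 0.006]
ft_force: [0.4, 0.7, -0.5]
grip_width: 0.502
grasp_force: 0.0
```

Run:
```python
from h import *
np.set_printoptions(precision=4,suppress=True)
P={n:shot(n) for n in("scene","top","wrist")}
q=P["scene"];w=P["wrist"];print(w["st"]["position"],w["st"]["orientation"])
cv2.imwrite("pics/w3.png",np.hstack([cv2.resize(q["frame"][190:310,325:445],(400,400)),cv2.resize(w["frame"],(400,300))[:,:].copy() if 0 else cv2.copyMakeBorder(cv2.resize(w["frame"],(400,300)),0,100,0,0,0)])[:,:,::-1])
for t in "key_red_top key_blue_top pan pan_grip scale hook_seat die_a".split():
    ob=[]
    for n,p in P.items():
        r=spot_point(t,p)
        for e in r[:2]: print(t,n,np.round(e["uv"],1),round(e["conf"],2))
        if r and r[0]["conf"]>.5: ob.append((p,np.array(r[0]["uv"])))
    if len(ob)>1: print("   TRI",tri(ob))
# scale head (blue), pan mask rectangles
for t,n in(("pan","top"),("scale","top"),("pan","wrist")):
    r=silhouettes(t,P[n])
    if r: cv2.imwrite(f"pics/m_{t}_{n}.png",r[0]["mask"].astype(np.uint8)*255); print(t,n,r[0]["conf"],r[0]["bbox"])
save(P["top"],"top2.png")
```

```text
[ 0.4942 -0.0407  0.2705] [-0.1747  3.135   0.0011]
key_red_top scene [385.2 247.2] 0.76
key_red_top scene [407.  254.3] 0.15
key_red_top top [352.5 173.9] 0.62
   TRI (array([ 0.6572, -0.1092,  0.0912]), [0.4, 0.3])
key_blue_top scene [404.8 254.1] 0.56
key_blue_top top [369.  172.7] 0.58
key_blue_top top [338.1 227.2] 0.37
key_blue_top wrist [148.  292.2] 0.6
   TRI (array([ 0.6571, -0.1521,  0.0952]), [0.9, 1.0, 3.0])
pan scene [250.6 291.4] 0.72
pan top [281.  249.7] 0.59
pan wrist [344.8 136.8] 0.89
   TRI (array([ 0.4563,  0.0739, -0.0051]), [0.5, 1.8, 4.3])
pan_grip scene [245.  239.1] 0.56
pan_grip top [287.6 252. ] 0.77
   TRI (array([0.4511, 0.0709, 0.1303]), [3.5, 2.7])
scale scene [222.3 218.7] 0.95
scale scene [206.2 159.8] 0.34
scale top [193.3 202.4] 0.78
scale top [270.6 249.6] 0.26
scale wrist [489.3 251. ] 0.6
   TRI (array([0.5913, 0.3151, 0.0107]), [1.0, 0.1, 2.3])
hook_seat scene [204.2 158.8] 0.75
hook_seat top [184.5 207.3] 0.81
hook_seat top [273.6 180.6] 0.29
   TRI (array([0.555 , 0.3134, 0.1939]), [2.5, 2.6])
die_a scene [240.7 280. ] 0.75
die_a scene [250.7 303.3] 0.48
die_a top [268.3 247.1] 0.55
die_a top [288.1 262.5] 0.54
die_a wrist [362.  145.8] 0.78
die_a wrist [331.5 117.6] 0.74
   TRI (array([ 0.464 ,  0.1064, -0.0024]), [1.7, 1.5, 3.9])
pan top 0.89 [285.0, 251.9, 59.6, 51.9]
scale top 0.87 [183.8, 195.9, 62.3, 75.3]
pan wrist 0.84 [365.4, 137.8, 161.8, 119.7]
```

View pics/w3.png

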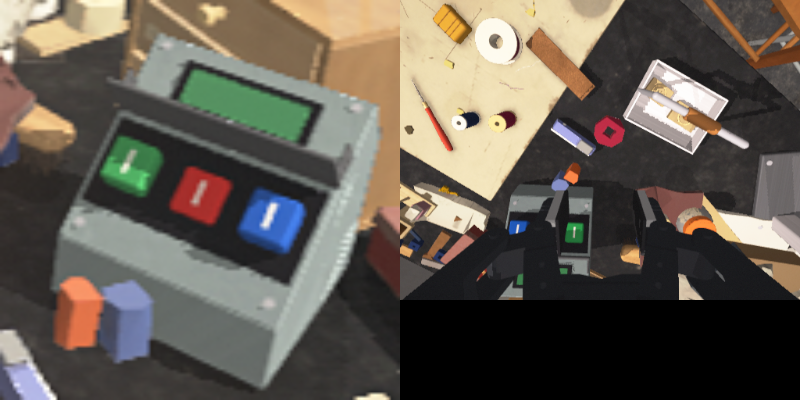

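Red is latched (dark, low) and blue is up. Now to the pan: over the grip, turning so the fingers close along the pan's x.

>>> {"method": "move_arm", "body": {
  "motion": [
    [[0.146, 0.585, 0, 0], [0.146, 0.585, 0, 0], [0.146, 0.585, 0, 0], [0.146, 0.585, 0, 0], [0, 0, 0, 1]]
  ]
}}

```text
time_s: 10.25
position: [0.4515, 0.0758, 0.2697]
orientation: [-0.041, -3.141, -0.002]
ft_force: [0.4, -0.1, -0.3]
grip_width: 0.498
grasp_force: 0.0
```

>>> {"method": "move_arm", "body": {
  "motion": [
    [[0, 0, 0, 1], [0, 0, 0, 1], [0, 0, 0, 1], [0, 0, 0, 1], [0, 0, 0, 1]]
  ]
}}

```text
time_s: 10.75
position: [0.4528, 0.0718, 0.2698]
orientation: [1.127, 2.932, 0.0]
ft_force: [0.5, -0.1, 0.1]
grip_width: 0.498
grasp_force: 0.0
```

>>> {"method": "move_arm", "body": {
  "motion": [
    [[0, 0, 0, 1], [0, 0, 0, 1], [0, 0, 0, 1], [0, 0, 0, 1], [0, 0, 0, 1]]
  ]
}}

```text
time_s: 11.25
position: [0.4528, 0.0718, 0.2698]
orientation: [2.062, 2.37, 0.0]
ft_force: [0.8, 0.0, 0.0]
grip_width: 0.498
grasp_force: 0.0
```

>>> {"method": "move_arm", "body": {
  "motion": [
    [[0, 0, 0, 1], [0, 0, 0, 1], [0, 0, 0, 1], [0, 0, 0, 0.4], [0, 0, 0, 0]]
  ]
}}

```text
time_s: 11.75
position: [0.4528, 0.0718, 0.2698]
orientation: [2.556, 1.826, 0.0]
ft_force: [0.4, 0.5, 0.5]
grip_width: 0.501
grasp_force: 0.0
```

Run:
```python
from h import *
np.set_printoptions(precision=4,suppress=True)
P={n:shot(n) for n in("scene","top","wrist")}
w=P["wrist"];print(w["st"]["position"],w["st"]["orientation"],w["st"]["joint_pos"])
save(w,"w4.png")
for t in "pan_grip pan hook_seat scale".split():
    ob=[]
    for n,p in P.items():
        r=spot_point(t,p)
        for e in r[:1]: print(t,n,np.round(e["uv"],1),round(e["conf"],2),atz(p,e["uv"],.135))
        if r and r[0]["conf"]>.5: ob.append((p,np.array(r[0]["uv"])))
    if len(ob)>1: print("   TRI",tri(ob))
for n,p in P.items():
    hsv=cv2.cvtColor(p["frame"],cv2.COLOR_RGB2HSV); r=spot_point("pan_grip",p)
    if not r: continue
    uv=r[0]["uv"]
    m=((hsv[:,:,0]<18)&(hsv[:,:,1]>110)&(hsv[:,:,2]>40)).astype(np.uint8)
    _,lab,st,ce=cv2.connectedComponentsWithStats(m)
    J=[j for j in range(1,len(st)) if st[j,4]>15]; i=min(J,key=lambda j:np.hypot(*(ce[j]-uv)))
    pts=np.argwhere(lab==i)[:,::-1].astype(np.float32); (cx,cy),wh,ang=cv2.minAreaRect(pts); l=cv2.fitLine(pts,cv2.DIST_L2,0,.01,.01).ravel()
    a=atz(p,np.array([l[2]-l[0]*10,l[3]-l[1]*10]),.135);b=atz(p,np.array([l[2]+l[0]*10,l[3]+l[1]*10]),.135); d=b-a
    print(n,"grip",(cx,cy),wh,st[i],atz(p,(cx,cy),.135),"axis deg",np.degrees(np.arctan2(d[1],d[0])))
```

```text
[0.4528 0.0719 0.2698] [2.5547 1.8283 0.0001] [-0.6109  0.0853  0.4074  2.0303 -0.0393  1.0332 -0.5132]
pan_grip scene [244.6 235.8] 0.59 [0.4483 0.0784 0.135 ]
pan_grip top [288.1 253.1] 0.87 [0.4535 0.0657 0.135 ]
pan_grip wrist [253.7 185.9] 0.78 [0.4495 0.0741 0.135 ]
   TRI (array([0.4497, 0.0721, 0.1373]), [2.8, 3.0, 2.6])
pan scene [249.7 291.5] 0.74 [ 0.3464 -0.0361  0.135 ]
pan top [280.2 252.3] 0.77 [0.4555 0.0849 0.135 ]
pan wrist [253.  157.2] 0.73 [0.4578 0.1003 0.135 ]
   TRI (array([ 0.4518,  0.0744, -0.0038]), [1.2, 0.7, 3.0])
hook_seat scene [205.8 158.8] 0.56 [0.6407 0.4271 0.135 ]
hook_seat top [181.1 214. ] 0.84 [0.549  0.3271 0.135 ]
   TRI (array([0.5474, 0.3141, 0.1956]), [1.8, 1.9])
scale scene [221.1 221.9] 0.88 [0.4507 0.1484 0.135 ]
scale top [192.2 202.5] 0.6 [0.5774 0.3004 0.135 ]
   TRI (array([ 0.593 ,  0.32  , -0.0039]), [0.1, 0.1])
scene grip (247.2229766845703, 235.41217041015625) (16.507164001464844, 7.55609655380249) [241 228  15  17 112] [0.4526 0.0757 0.135 ] axis deg -112.20562363587928
top grip (337.9000244140625, 206.2000274658203) (9.838698387145996, 10.28591251373291) [332 201  13  10  92] [ 0.5679 -0.0586  0.135 ] axis deg -67.25080041328273
wrist grip (253.61227416992188, 184.4179229736328) (18.287071228027344, 45.52220916748047) [244 162  20  46 773] [0.4499 0.0755 0.135 ] axis deg 69.10569142576074
```

View pics/w4.png

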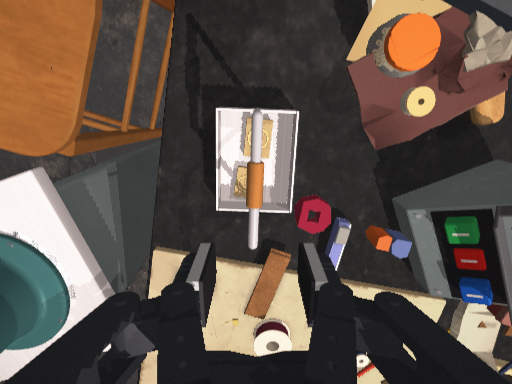

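Grip is at (254,185) in the wrist picture, aligned within 2° and centred between the fingers. Descend.

>>> {"method": "move_arm", "body": {
  "motion": [
    [[0.03, -0.07, 0.4, 0.26], [0, 0, 0.8, 0], [0, 0, 0.8, 0], [0, 0, 0.7, 0], [0, 0, 0.36, 0]]
  ]
}}

```text
time_s: 13.15
position: [0.4484, 0.074, 0.1142]
orientation: [-2.588, -1.779, 0.006]
ft_force: [-0.2, 0.7, 0.0]
grip_width: 0.502
grasp_force: 0.0
```

>>> {"method": "move_arm", "body": {
  "motion": [
    [[0, 0, 0, 0], [0, 0, 0, 0], [0, 0, 0, 0], [0, 0, 0, 0], [0, 0, 0, 0]]
  ],
  "hand": -1,
  "grip_force": 60
}}

```text
time_s: 13.65
position: [0.4499, 0.0746, 0.1172]
orientation: [-2.589, -1.78, -0.001]
ft_force: [0.1, 0.3, -6.5]
grip_width: 0.162
grasp_force: 58.5
```

Run:
```python
from h import *
np.set_printoptions(precision=4,suppress=True)
P={n:shot(n) for n in("scene","top")}
s=get_state();print(s["position"],s["orientation"],s["ft_force"],s["grip_width"],s["grasp_force"])
m=cv2.resize(P["top"]["frame"][130:280,130:330],(530,398)); 
cv2.imwrite("pics/w5.png",np.hstack([m,cv2.resize(P["scene"]["frame"][190:340,190:290],(265,398))])[:,:,::-1])
```

```text
[0.45   0.0746 0.1171] [-2.5887 -1.7798 -0.0012] [ 0.1222  0.2924 -3.5544] 0.16799912023560903 58.58795642852783
```

View pics/w5.png

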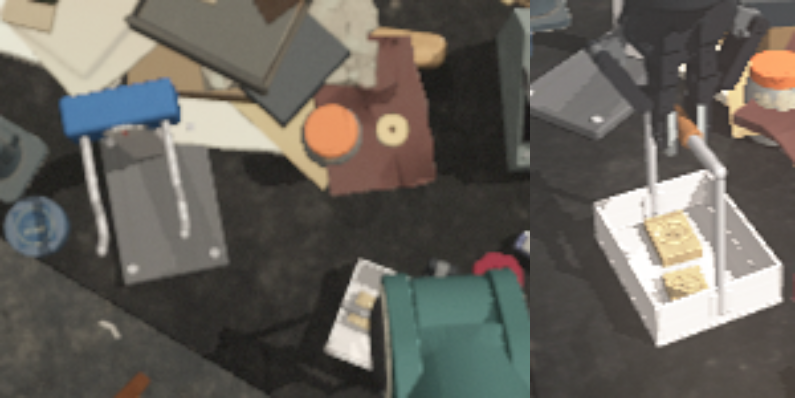

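Gripped (16 mm wide, 58 N), dies in the pan. Lift, and work out the scale's pose from prong tips (169,224), (199,217.5) and plate corners (177,237), (216,229) in the top view.

>>> {"method": "move_arm", "body": {
  "motion": [
    [[0, 0, -0.15, 0], [0, 0, -0.3, 0], [0, 0, -0.4, 0], [0, 0, -0.4, 0], [0, 0, -0.4, 0]]
  ]
}}

```text
time_s: 14.25
position: [0.4497, 0.0742, 0.2004]
orientation: [2.589, 1.779, -0.0]
ft_force: [1.0, 0.7, -6.3]
grip_width: 0.163
grasp_force: 58.8
```

>>> {"method": "move_arm", "body": {
  "motion": [
    [[0, 0, -0.2, 0], [0, 0, -0.1, 0], [0, 0, 0, 0], [0, 0, 0, 0]]
  ]
}}

```text
time_s: 14.65
position: [0.4494, 0.0743, 0.2135]
orientation: [-2.589, -1.779, 0.002]
ft_force: [0.6, -0.0, -5.9]
grip_width: 0.164
grasp_force: 58.8
```

Run:
```python
from h import *
np.set_printoptions(precision=4,suppress=True)
P={n:shot(n) for n in("scene","top","wrist")}
t=P["top"]
s=get_state();print(s["position"],s["orientation"],s["ft_force"],s["grip_width"],s["grasp_force"])
def two(a,b,z):
    A,B=atz(t,a,z),atz(t,b,z);d=A-B; print(A[:2],B[:2],"mid",(A+B)[:2]/2,"len",np.hypot(*d[:2]),"yaw",np.degrees(np.arctan2(-d[0],d[1])))
two((168.9,224.3),(199.4,217.5),.205)
two((179.4,231.1),(210.8,225.5),.012)
two((177.2,237.2),(216,229.2),.012)
# blue head mask in top & scene
for n in("top","scene"):
    p=P[n];hsv=cv2.cvtColor(p["frame"],cv2.COLOR_RGB2HSV)
    m=((abs(hsv[:,:,0].astype(int)-107)<10)&(hsv[:,:,1]>140)).astype(np.uint8)
    _,lab,st,ce=cv2.connectedComponentsWithStats(m); j=1+np.argmax(st[1:,4])
    b=cv2.boxPoints(cv2.minAreaRect(np.argwhere(lab==j)[:,::-1].astype(np.float32))); print(n,st[j],b)
    if n=="top": print(*[atz(p,q,.211)[:2] for q in b])
for n,p in P.items():
    for k in("hook_seat","scale"):
        r=spot_point(k,p)
        if r: print(n,k,r[0]["uv"],r[0]["conf"],atz(p,r[0]["uv"],.19 if k[0]=="h" else 0))
cv2.imwrite("pics/w6.png",np.hstack([cv2.resize(t["frame"][150:250,140:240],(400,400),interpolation=cv2.INTER_CUBIC),cv2.resize(P["scene"]["frame"][125:255,155:285],(400,400),interpolation=cv2.INTER_CUBIC)])[:,:,::-1])
```

```text
[0.4495 0.0742 0.2135] [-2.5887 -1.7794  0.0027] [-1.2301  0.4746 -5.7573] 0.16438108103795712 58.79413604736328
[0.5199 0.3425] [0.5352 0.2735] mid [0.5276 0.308 ] len 0.07067102114954932 yaw 12.58364103426733
[0.5121 0.3517] [0.5273 0.2658] mid [0.5197 0.3087] len 0.08723745584205979 yaw 10.065221869974495
[0.4954 0.3574] [0.5172 0.2514] mid [0.5063 0.3044] len 0.10816183200352125 yaw 11.588917876453083
top [364 168  13  12 107] [[363.1538 169.2308]
 [375.8307 167.6461]
 [377.0923 177.7385]
 [364.4153 179.3231]]
[ 0.6458 -0.1024] [ 0.6495 -0.1318] [ 0.6259 -0.1338] [ 0.6222 -0.1045]
scene [396 246  21  20 252] [[395.0345 260.4138]
 [401.2414 244.8965]
 [417.2758 251.3104]
 [411.0689 266.8276]]
scene hook_seat [205.1, 159.0] 0.67 [0.5569 0.3222 0.19  ]
scene scale [221.3, 220.1] 0.98 [0.5956 0.3214 0.    ]
top hook_seat [179.9, 209.7] 0.64 [0.5545 0.3208 0.19  ]
top scale [192.3, 200.4] 0.6 [0.5982 0.3194 0.    ]
wrist scale [259.2, 160.2] 0.26 [0.4545 0.0828 0.    ]
```

View pics/w6.png

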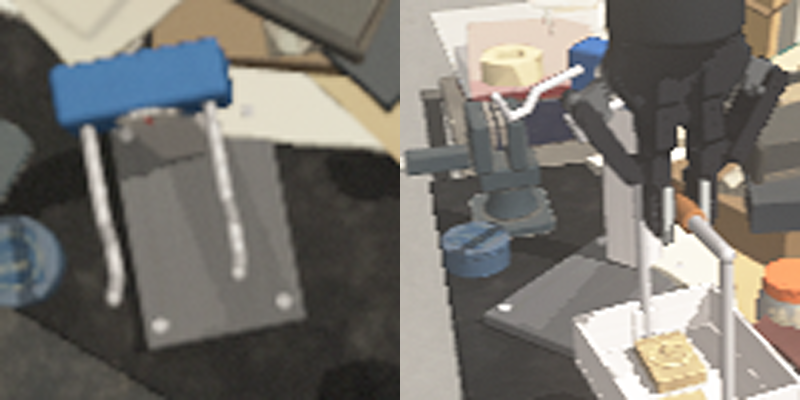

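Prong tips in the top view are at (169,226) and (200,219), plate front corners at (177,237) and (216,230). That puts the seat at about (0.551, 0.314), yaw 12°. I'll go in front of it.

>>> {"method": "move_arm", "body": {
  "motion": [
    [[0.25, -0.08, 0, 0], [0.5, -0.16, 0, 0], [0.68, -0.21, 0, 0], [0.68, -0.21, 0, 0], [0.68, -0.21, 0, 0]]
  ]
}}

```text
time_s: 15.6
position: [0.459, 0.2228, 0.2143]
orientation: [-2.588, -1.78, -0.001]
ft_force: [1.0, 0.4, -5.4]
grip_width: 0.164
grasp_force: 58.8
```

>>> {"method": "move_arm", "body": {
  "motion": [
    [[0.68, -0.21, 0, 0], [0.5, -0.16, 0, 0], [0.25, -0.08, 0, 0], [0, 0, 0, -0.4], [0, 0, 0, -0.8]]
  ]
}}

```text
time_s: 16.1
position: [0.4634, 0.2952, 0.2137]
orientation: [2.426, 1.995, -0.003]
ft_force: [0.2, -1.7, -5.8]
grip_width: 0.167
grasp_force: 58.8
```

>>> {"method": "move_arm", "body": {
  "motion": [
    [[0, 0, 0, -0.9], [0, 0, 0, -0.9], [0, 0, 0, -0.8], [0, 0, 0, -0.33], [0, 0, 0, 0]]
  ]
}}

```text
time_s: 16.6
position: [0.4639, 0.2945, 0.2141]
orientation: [-1.977, -2.441, 0.001]
ft_force: [0.1, -0.1, -5.8]
grip_width: 0.159
grasp_force: 58.8
```

Run:
```python
from h import *
np.set_printoptions(precision=4,suppress=True)
P={n:shot(n) for n in("scene","wrist")}
s=get_state();print(s["position"],s["orientation"],s["ft_force"],s["grip_width"],s["joint_pos"])
w=P["wrist"];print(spot_point("hook_seat",w)[:1],spot_point("hook_seat",P["scene"])[:1])
print("seat guess px",proj(w,np.array([.551,.314,.19])))
for y in(-.036,.036):
  c,sn=np.cos(.209),np.sin(.209)
  print("tip px",proj(w,np.array([.551-.023*c-y*sn,.314-.023*sn+y*c,.205])))
cv2.imwrite("pics/w7.png",np.hstack([w["frame"],cv2.resize(P["scene"]["frame"][110:302,155:299],(288,384))])[:,:,::-1])
```

```text
[0.4639 0.2947 0.2141] [ 1.9782  2.4405 -0.0007] [ 0.1394  0.111  -6.1615] 0.1644136796551596 [-0.7793  0.3164  0.1854  1.8785 -0.0702  0.9533 -0.3537]
[] []
seat guess px [405.1806 237.1689]
tip px [369.0357 303.2809]
tip px [384.9155 186.8618]
```

View pics/w7.png

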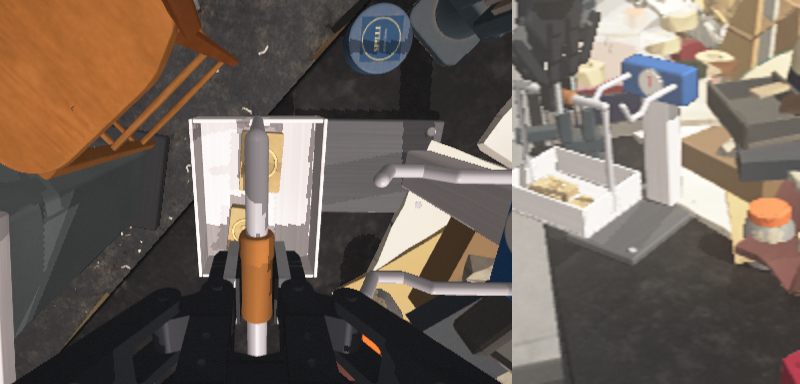

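Bar (col 257) is square to the plate; the prong tips at (382,182), (370,290) are about as predicted, with the seat a few mm more to +y. Advance over the hook.

>>> {"method": "move_arm", "body": {
  "motion": [
    [[0.04, 0.2, 0, 0], [0.03, 0.4, 0, 0], [0, 0.5, 0, 0], [0, 0.4, 0, 0], [0, 0.2, 0, 0]]
  ]
}}

```text
time_s: 17.3
position: [0.5487, 0.3165, 0.2141]
orientation: [1.976, 2.44, 0.002]
ft_force: [-0.4, -0.4, -5.6]
grip_width: 0.165
grasp_force: 58.8
```

>>> {"method": "move_arm", "body": {
  "motion": [
    [[0, 0.1, 0, 0], [0, 0, 0.1, 0], [0, 0, 0.15, 0], [0, 0, 0, 0]]
  ]
}}

```text
time_s: 17.7
position: [0.5494, 0.3168, 0.2001]
orientation: [-1.974, -2.442, 0.005]
ft_force: [-0.7, -0.3, -6.6]
grip_width: 0.168
grasp_force: 58.9
```

Run:
```python
from h import *
np.set_printoptions(precision=4,suppress=True)
P={n:shot(n) for n in("scene","wrist")}
s=get_state();print(s["position"],s["orientation"],s["ft_force"],s["grip_width"])
w=P["wrist"]
cv2.imwrite("pics/w8.png",np.hstack([w["frame"],cv2.resize(P["scene"]["frame"][120:248,155:251],(288,384))])[:,:,::-1])
```

```text
[0.5504 0.3172 0.2014] [-1.9751 -2.4424  0.0016] [-0.1519  0.3896 -5.4161] 0.16486378167271906
```

View pics/w8.png

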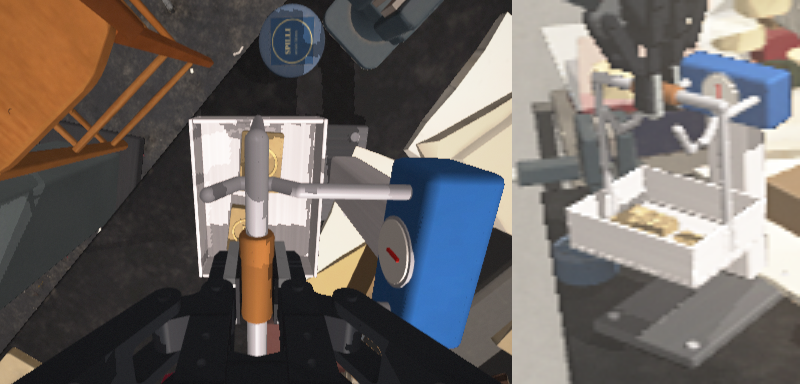

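The +y prong runs from tip (205,195) to shoulder (300,190), with the bar at col 257 over the dip, so I lower it.

>>> {"method": "move_arm", "body": {
  "motion": [
    [[0, 0, 0.15, 0], [0, 0, 0.15, 0], [0, 0, 0.12, 0], [0, 0, 0.06, 0], [0, 0, 0, 0]]
  ]
}}

```text
time_s: 18.3
position: [0.5508, 0.317, 0.1769]
orientation: [-1.976, -2.442, 0.002]
ft_force: [0.3, -0.0, -5.2]
grip_width: 0.164
grasp_force: 58.8
```

>>> {"method": "move_arm", "body": {
  "motion": [
    [[0, 0, 0.05, 0], [0, 0, 0.05, 0], [0, 0, 0, 0], [0, 0, 0, 0]]
  ]
}}

```text
time_s: 18.7
position: [0.5512, 0.3172, 0.1728]
orientation: [1.976, 2.442, 0.0]
ft_force: [-0.3, 0.0, -6.2]
grip_width: 0.166
grasp_force: 58.8
```

>>> {"method": "move_arm", "body": {
  "motion": [
    [[0, 0, 0.03, 0], [0, 0, 0.03, 0], [0, 0, 0, 0]]
  ]
}}

```text
time_s: 19.0
position: [0.5516, 0.3174, 0.1713]
orientation: [1.976, 2.442, 0.002]
ft_force: [-3.5, -2.3, 3.4]
grip_width: 0.164
grasp_force: 60.0
```

>>> {"method": "move_arm", "body": {
  "motion": [
    [[0, 0, 0.03, 0], [0, 0, 0, 0]]
  ]
}}

```text
time_s: 19.2
position: [0.5517, 0.3175, 0.171]
orientation: [1.976, 2.442, 0.003]
ft_force: [-5.0, -3.1, 12.6]
grip_width: 0.167
grasp_force: 60.8
```

Seated (about 18 N on the hook). Relax slightly, then open gently.

>>> {"method": "move_arm", "body": {
  "motion": [
    [[0, -0.03, -0.03, 0], [0, 0, 0, 0], [0, 0, 0, 0]]
  ],
  "grip_force": 20
}}

```text
time_s: 19.5
position: [0.5508, 0.3173, 0.1712]
orientation: [1.976, 2.441, 0.004]
ft_force: [-0.4, -1.0, 6.8]
grip_width: 0.167
grasp_force: 59.9
```

>>> {"method": "move_arm", "body": {
  "motion": [
    [[0, 0, 0, 0], [0, 0, 0, 0], [0, 0, 0, 0], [0, 0, 0, 0], [0, 0, 0, 0]]
  ],
  "hand": -0.15
}}

```text
time_s: 20.0
position: [0.5497, 0.3169, 0.1695]
orientation: [-1.976, -2.442, 0.0]
ft_force: [-0.2, 0.3, 0.0]
grip_width: 0.428
grasp_force: 0.0
```

Run:
```python
from h import *
P={n:shot(n) for n in("scene","wrist")}
s=get_state();print(s["position"],s["ft_force"],s["grip_width"],s["grasp_force"])
cv2.imwrite("pics/w9.png",np.hstack([P["wrist"]["frame"],cv2.resize(P["scene"]["frame"][120:248,155:251],(288,384))])[:,:,::-1])
```

```text
[0.54969761 0.31697678 0.16965135] [ 0.72547436 -0.37092763  0.14561159] 0.42610712771220716 0.0
```

View pics/w9.png

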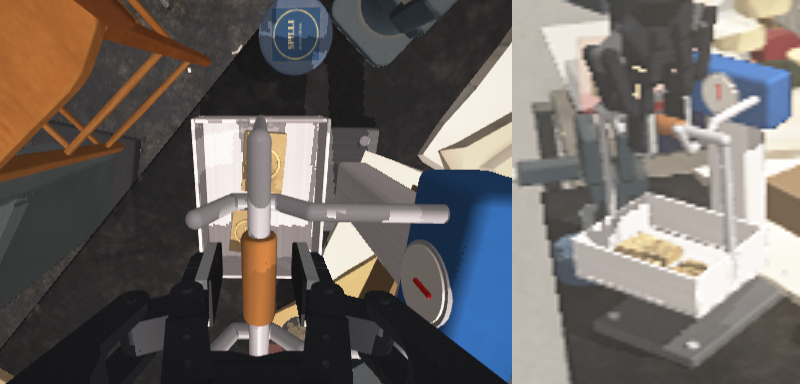

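Pan hangs on both prongs with the bar (col 258) in the dips, dies inside and fingers clear. Retreat and go to green.

>>> {"method": "move_arm", "body": {
  "motion": [
    [[0, 0, -0.2, 0], [0, 0, -0.4, 0], [0, 0, -0.6, 0], [0, 0, -0.6, 0], [0, 0, -0.2, 0]]
  ]
}}

```text
time_s: 20.6
position: [0.5513, 0.3177, 0.2742]
orientation: [1.975, 2.441, 0.01]
ft_force: [-0.1, -0.4, 0.0]
grip_width: 0.424
grasp_force: 0.0
```

>>> {"method": "move_arm", "body": {
  "motion": [
    [[-0.85, -0.113, 0, 0], [-0.85, -0.113, 0, 0], [-0.85, -0.113, 0, 0], [-0.85, -0.113, 0, 0], [-0.85, -0.113, 0, 0]]
  ]
}}

```text
time_s: 21.1
position: [0.5661, 0.1015, 0.2697]
orientation: [-1.976, -2.442, 0.0]
ft_force: [0.8, 0.4, -0.1]
grip_width: 0.427
grasp_force: 0.0
```

>>> {"method": "move_arm", "body": {
  "motion": [
    [[-0.85, -0.113, 0, 0], [-0.85, -0.113, 0, 0], [-0.85, -0.113, 0, 0], [-0.85, -0.113, 0, 0], [0, 0, 0, -0.54]]
  ],
  "hand": -1
}}

```text
time_s: 21.6
position: [0.5792, -0.0759, 0.2699]
orientation: [1.892, 2.504, -0.005]
ft_force: [0.8, 0.2, -0.3]
grip_width: 0.0
grasp_force: 0.0
```

>>> {"method": "move_arm", "body": {
  "motion": [
    [[0, 0, 0, -1], [0, 0, 0, -1], [0, 0, 0, -1], [0, 0, 0, -1], [0, 0, 0, -1]]
  ]
}}

```text
time_s: 22.1
position: [0.5796, -0.0678, 0.2695]
orientation: [-0.9, -3.009, 0.0]
ft_force: [0.0, -0.3, 0.4]
grip_width: -0.003
grasp_force: 0.0
```

>>> {"method": "move_arm", "body": {
  "motion": [
    [[0, 0, 0, -1], [0, 0, 0, -1], [0, 0, 0, -1], [0, 0, 0, -1], [0, 0, 0, -1]]
  ]
}}

```text
time_s: 22.6
position: [0.5795, -0.0678, 0.2695]
orientation: [0.183, -3.136, -0.0]
ft_force: [0.4, 0.4, 0.3]
grip_width: 0.002
grasp_force: 0.0
```

>>> {"method": "move_arm", "body": {
  "motion": [
    [[0, 0, 0, 0], [0, 0, 0, 0]]
  ]
}}

```text
time_s: 22.8
position: [0.5797, -0.0679, 0.2696]
orientation: [0.169, -3.137, -0.0]
ft_force: [0.1, 0.5, 0.6]
grip_width: -0.002
grasp_force: 0.0
```

Run:
```python
from h import *
np.set_printoptions(precision=4,suppress=True)
s=get_state();p=s["position"];r=R.from_rotvec(s["orientation"]).as_matrix()
print(p,s["grip_width"],"y ang",np.degrees(np.arctan2(r[1,1],r[0,1])),"j7",s["joint_pos"][6])
print("to pre",r.T@(np.array([.608,-.0685,.1205])-p)/.05)
P={n:shot(n) for n in("scene","top","wrist")};ob=[]
for n,q in P.items():
    e=spot_point("key_green_top",q)
    if e: print(n,e[0]["uv"],e[0]["conf"],atz(q,e[0]["uv"],.093), proj(q,np.array([.6487,-.0643,.0932])))
    for k in("pan_grip","hook_seat"):
        e=spot_point(k,q)
        if e and n!="wrist": print(n,k,np.round(e[0]["uv"],1),round(e[0]["conf"],2))
```

```text
[ 0.5797 -0.0679  0.2696] -0.0019568659225304074 y ang 96.16606527529777 j7 1.7710553550548431
to pre [-0.5624 -0.0732  2.982 ]
scene [364.7, 239.4] 0.66 [ 0.6518 -0.067   0.093 ] [362.7881 239.426 ]
scene pan_grip [201.9 161.4] 0.63
scene hook_seat [204.6 159.4] 0.7
top [339.2, 174.8] 0.65 [ 0.6541 -0.0734  0.093 ] [335.7556 176.8264]
top pan_grip [182.8 209. ] 0.69
top hook_seat [184.5 209.5] 0.96
wrist [252.3, 236.2] 0.78 [ 0.6514 -0.0633  0.093 ] [251.701  234.0295]
```

>>> {"method": "move_arm", "body": {
  "motion": [
    [[-0.14, -0.024, 0.74, 0], [-0.14, -0.024, 0.74, 0], [-0.14, -0.024, 0.75, 0], [-0.14, -0.024, 0.75, 0], [0, 0, 0, 0]]
  ]
}}

```text
time_s: 23.9
position: [0.605, -0.069, 0.1154]
orientation: [0.174, -3.127, -0.002]
ft_force: [-1.2, 0.3, -0.9]
grip_width: -0.003
grasp_force: 0.0
```

>>> {"method": "move_arm", "body": {
  "motion": [
    [[-0.167, 0, 0.2, 0], [-0.167, 0, 0.2, 0], [-0.084, 0, 0.1, 0], [0, 0, 0, 0]]
  ]
}}

```text
time_s: 24.3
position: [0.6299, -0.0668, 0.096]
orientation: [-0.175, 3.136, 0.0]
ft_force: [-0.0, 1.2, -0.5]
grip_width: 0.003
grasp_force: 0.0
```

>>> {"method": "move_arm", "body": {
  "motion": [
    [[-0.064, 0, 0.077, 0], [-0.064, 0, 0.077, 0], [-0.032, 0, 0.038, 0], [0, 0, 0, 0]]
  ]
}}

```text
time_s: 24.7
position: [0.637, -0.0661, 0.0859]
orientation: [0.175, -3.137, -0.0]
ft_force: [0.5, 0.1, 0.0]
grip_width: 0.003
grasp_force: 0.0
```

>>> {"method": "move_arm", "body": {
  "motion": [
    [[-0.032, 0, 0.038, 0], [0, 0, 0, 0]]
  ]
}}

```text
time_s: 24.9
position: [0.6383, -0.0661, 0.0846]
orientation: [0.174, -3.136, -0.0]
ft_force: [-2.3, -0.2, 3.7]
grip_width: -0.002
grasp_force: 1.7
```

>>> {"method": "move_arm", "body": {
  "motion": [
    [[-0.032, 0, 0.038, 0], [-0.032, 0, 0.038, 0], [0, 0, 0, 0]]
  ]
}}

```text
time_s: 25.2
position: [0.6387, -0.0661, 0.0838]
orientation: [0.173, -3.13, -0.001]
ft_force: [-18.4, 0.7, 29.9]
grip_width: -0.003
grasp_force: 17.5
```

>>> {"method": "move_arm", "body": {
  "motion": [
    [[-0.032, 0, 0.038, 0], [-0.032, 0, 0.038, 0], [0, 0, 0, 0]]
  ]
}}

```text
time_s: 25.5
position: [0.639, -0.0662, 0.0832]
orientation: [0.172, -3.124, -0.003]
ft_force: [-36.0, 1.2, 56.9]
grip_width: 0.002
grasp_force: 32.9
```

>>> {"method": "move_arm", "body": {
  "motion": [
    [[0.1, 0, -0.12, 0], [0.2, 0, -0.24, 0], [0.2, 0, -0.24, 0], [0.3, 0, -0.36, 0], [0.3, 0, -0.6, 0]]
  ]
}}

```text
time_s: 26.0
position: [0.5885, -0.0713, 0.1536]
orientation: [0.175, -3.133, -0.001]
ft_force: [-0.6, -1.0, -0.1]
grip_width: -0.003
grasp_force: 0.0
```

>>> {"method": "move_arm", "body": {
  "motion": [
    [[0.3, 0, -0.8, 0], [0.5, 0, -0.8, 0], [0.6, 0, -0.6, 0], [0.6, 0, 0, 0], [0, 0, 0, 0]]
  ]
}}

```text
time_s: 26.5
position: [0.4883, -0.0833, 0.2659]
orientation: [-0.172, 3.136, 0.0]
ft_force: [-0.7, -0.1, 1.2]
grip_width: -0.003
grasp_force: 0.0
```

Run:
```python
from h import *
P={n:shot(n) for n in("scene","top")}
s=get_state();print(s["time_s"],s["position"],s["ft_force"])
q=P["scene"]["frame"]
cv2.imwrite("pics/w10.png",np.hstack([cv2.resize(q[190:310,325:445],(400,400)),cv2.resize(q[120:240,155:275],(400,400))])[:,:,::-1])
```

```text
26.6 [ 0.49092148 -0.08251296  0.26509788] [ 0.6823745  -0.02308688  0.14645139]
```

View pics/w10.png

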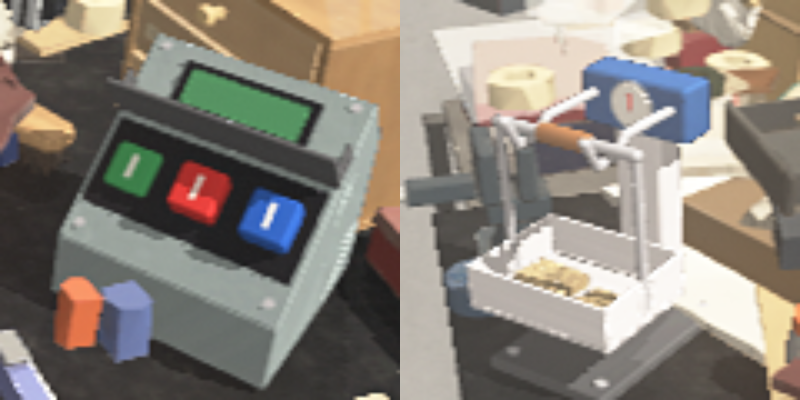

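Green is down, red and blue are up, and the pan hangs level on both prongs with both dies in it. The robot touches nothing, so I hand in.

```bash
python3 -c "
from bench import finish_job; print(finish_job())"
```

```text
the job is handed in; nothing more can be done
None
```

The job is handed in at 26.6 s: red was latched first, then the pan was hung on both prongs with both dies in it, then green was latched and red popped up; I saw no bystander moved, though I made no separate check of them at the end.

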